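Dock two battery packs in the sloped charger

TASK

Put the two loose battery packs from the cutting table on charge in the two free outer bays of the sloped charger: each lying flat on the floor of its own bay with its narrow contact tab at the lower end, the same way round as the pack already docked in the middle. Lay each pack down squarely in line with the slope and keep hold of it until it rests on the bay floor, rather than dropping it in. Leave the docked pack, the shears, the oil bottle and the pattern weight where they are.

Things in the scene. Friction and masses are not known exactly. Their poses are not given: they have to be found in the camera images.
- pack_a_centre (a point): a loose battery pack: grey flat-sided block 84 long x 46 wide x 30 high, black ribbed thumb pad on top, a contact tab at one end; 0.2-0.4 kg. Starts lying flat on the table, thumb pad up, at any yaw. Point: the block's centre, 15 mm above its underside. x points towards the contact tab, y across the 46 mm width, z out of the top.
- pack_a_tab (a point): pack a's contact tab: lower, narrower and black, 18 long x 26 wide x 14 high, flush with the underside. Point: the middle of its free end face, 60 mm from the block's centre along x, 7 mm above the underside; axes as the pack's
- pack_b_centre (a point): the second loose pack, identical to pack a; same point and axes. Either pack may go in either outer bay
- pack_b_tab (a point): the same tab point on pack b
- pack_docked_centre (a point): an identical pack already docked in the middle bay, tab at the lower end; same point and axes. To be left alone
- charger: fixed grey and black three-bay charger, 286 wide, 150 deep, 125 high at the back; origin on the table below the middle bay's point, z up, x away from its front, which faces roughly to the robot. Its deck slopes 32 degrees from horizontal, rising along x. When let go a pack may slide a few mm down the slope to the shoulders, which is fine
- deck: the charger's sloping deck; origin and axes as bay_mid. The lands beside the bays are 10 mm high above the bay floors with rounded edges, 31 wide between bays; half-way along, from x = -26 to +28 mm, they are cut away down to the floor so that fingers can reach the sides of a pack. The wall at the upper end of the bays is 38 mm high
- bay_left (a point): the free outer bay on the robot's left. Point: on the bay floor, below the middle of a docked block. x up the slope, y across the charger to its left, z square out of the floor: a docked pack has its x along -x here, its centre at z = 15 mm. Bay 53 wide; the block lies between shoulders at x = -46 and the upper wall at x = +48; the tab in the 33 wide gap between the shoulders, wall at x = -66
- bay_mid (a point): the same point of the middle bay, which is occupied, 84 mm from either outer bay
- bay_right (a point): the same point of the free outer bay on the robot's right; same shape and axes as bay_left
- weight_centre (a point): a steel pattern weight, slab 110 x 50 x 12 with a knob to 40 high; the point is the slab's centre, 6 mm up. To be left alone.
- oiler_centre (a point): a clear oil bottle, 44 in diameter, 120 high, standing; the point is half-way up. To be left alone.
- shears_centre (a point): cordless round-knife shears, about 285 long along their x, 52 wide, 70 high, standing on the table; the point is near the middle, 45 mm up. To be left alone.

How it is judged (in metres and radians):
On the way, in this order (a step that is already met when the one before it is completed fails the run):
1. one pack has been laid down in an outer bay the right way round, still held: in line with the slope (10 degrees) and within 7 mm of the bay floor (((((x of pack_a_centre in the frame of bay_left between -0.008 and 0.008 m and y of pack_a_centre in the frame of bay_left between -0.007 and 0.007 m and x of pack_a_tab in the frame of bay_left below -0.045 m and z of pack_a_centre in the frame of bay_left below 0.022 m and angle between the z axis of pack_a_centre and the z axis of bay_left, either way round below 0.18 rad) or (x of pack_a_centre in the frame of bay_right between -0.008 and 0.008 m and y of pack_a_centre in the frame of bay_right between -0.007 and 0.007 m and x of pack_a_tab in the frame of bay_right below -0.045 m and z of pack_a_centre in the frame of bay_right below 0.022 m and angle between the z axis of pack_a_centre and the z axis of bay_right, either way round below 0.18 rad)) and contact force between pack_a and the fingers above 0.5 N) or (((x of pack_b_centre in the frame of bay_left between -0.008 and 0.008 m and y of pack_b_centre in the frame of bay_left between -0.007 and 0.007 m and x of pack_b_tab in the frame of bay_left below -0.045 m and z of pack_b_centre in the frame of bay_left below 0.022 m and angle between the z axis of pack_b_centre and the z axis of bay_left, either way round below 0.18 rad) or (x of pack_b_centre in the frame of bay_right between -0.008 and 0.008 m and y of pack_b_centre in the frame of bay_right between -0.007 and 0.007 m and x of pack_b_tab in the frame of bay_right below -0.045 m and z of pack_b_centre in the frame of bay_right below 0.022 m and angle between the z axis of pack_b_centre and the z axis of bay_right, either way round below 0.18 rad)) and contact force between pack_b and the fingers above 0.5 N))), for 0.1 s.
2. the other pack has been laid down in the other outer bay in the same way, still held, with the first one docked ((((((x of pack_a_centre in the frame of bay_left between -0.008 and 0.008 m and y of pack_a_centre in the frame of bay_left between -0.007 and 0.007 m and x of pack_a_tab in the frame of bay_left below -0.045 m and z of pack_a_centre in the frame of bay_left below 0.022 m and angle between the z axis of pack_a_centre and the z axis of bay_left, either way round below 0.18 rad) or (x of pack_a_centre in the frame of bay_right between -0.008 and 0.008 m and y of pack_a_centre in the frame of bay_right between -0.007 and 0.007 m and x of pack_a_tab in the frame of bay_right below -0.045 m and z of pack_a_centre in the frame of bay_right below 0.022 m and angle between the z axis of pack_a_centre and the z axis of bay_right, either way round below 0.18 rad)) and contact force between pack_a and the fingers above 0.5 N) and ((x of pack_b_centre in the frame of bay_left between -0.008 and 0.008 m and y of pack_b_centre in the frame of bay_left between -0.007 and 0.007 m and x of pack_b_tab in the frame of bay_left below -0.045 m and z of pack_b_centre in the frame of bay_left below 0.019 m and angle between the z axis of pack_b_centre and the z axis of bay_left, either way round below 0.1 rad) or (x of pack_b_centre in the frame of bay_right between -0.008 and 0.008 m and y of pack_b_centre in the frame of bay_right between -0.007 and 0.007 m and x of pack_b_tab in the frame of bay_right below -0.045 m and z of pack_b_centre in the frame of bay_right below 0.019 m and angle between the z axis of pack_b_centre and the z axis of bay_right, either way round below 0.1 rad))) or ((((x of pack_b_centre in the frame of bay_left between -0.008 and 0.008 m and y of pack_b_centre in the frame of bay_left between -0.007 and 0.007 m and x of pack_b_tab in the frame of bay_left below -0.045 m and z of pack_b_centre in the frame of bay_left below 0.022 m and angle between the z axis of pack_b_centre and the z axis of bay_left, either way round below 0.18 rad) or (x of pack_b_centre in the frame of bay_right between -0.008 and 0.008 m and y of pack_b_centre in the frame of bay_right between -0.007 and 0.007 m and x of pack_b_tab in the frame of bay_right below -0.045 m and z of pack_b_centre in the frame of bay_right below 0.022 m and angle between the z axis of pack_b_centre and the z axis of bay_right, either way round below 0.18 rad)) and contact force between pack_b and the fingers above 0.5 N) and ((x of pack_a_centre in the frame of bay_left between -0.008 and 0.008 m and y of pack_a_centre in the frame of bay_left between -0.007 and 0.007 m and x of pack_a_tab in the frame of bay_left below -0.045 m and z of pack_a_centre in the frame of bay_left below 0.019 m and angle between the z axis of pack_a_centre and the z axis of bay_left, either way round below 0.1 rad) or (x of pack_a_centre in the frame of bay_right between -0.008 and 0.008 m and y of pack_a_centre in the frame of bay_right between -0.007 and 0.007 m and x of pack_a_tab in the frame of bay_right below -0.045 m and z of pack_a_centre in the frame of bay_right below 0.019 m and angle between the z axis of pack_a_centre and the z axis of bay_right, either way round below 0.1 rad))))), for 0.1 s.
At the end, for the whole second after the job is handed in: Each loose pack lies released and at rest in its own outer bay, tab at the lower end: block centre within 8 mm along and 7 mm across of the bay's point, within 4 mm of lying on the bay floor and within 0.1 rad of flat on it ((((x of pack_a_centre in the frame of bay_left between -0.008 and 0.008 m and y of pack_a_centre in the frame of bay_left between -0.007 and 0.007 m and x of pack_a_tab in the frame of bay_left below -0.045 m and z of pack_a_centre in the frame of bay_left below 0.019 m and angle between the z axis of pack_a_centre and the z axis of bay_left, either way round below 0.1 rad) and (x of pack_b_centre in the frame of bay_right between -0.008 and 0.008 m and y of pack_b_centre in the frame of bay_right between -0.007 and 0.007 m and x of pack_b_tab in the frame of bay_right below -0.045 m and z of pack_b_centre in the frame of bay_right below 0.019 m and angle between the z axis of pack_b_centre and the z axis of bay_right, either way round below 0.1 rad)) or ((x of pack_a_centre in the frame of bay_right between -0.008 and 0.008 m and y of pack_a_centre in the frame of bay_right between -0.007 and 0.007 m and x of pack_a_tab in the frame of bay_right below -0.045 m and z of pack_a_centre in the frame of bay_right below 0.019 m and angle between the z axis of pack_a_centre and the z axis of bay_right, either way round below 0.1 rad) and (x of pack_b_centre in the frame of bay_left between -0.008 and 0.008 m and y of pack_b_centre in the frame of bay_left between -0.007 and 0.007 m and x of pack_b_tab in the frame of bay_left below -0.045 m and z of pack_b_centre in the frame of bay_left below 0.019 m and angle between the z axis of pack_b_centre and the z axis of bay_left, either way round below 0.1 rad))) and linear speed of each of pack_a, pack_b below 0.02 m/s and contact force between each of pack_a, pack_b and the fingers below 0.1 N); the robot touches nothing.
It fails at once if the docked pack is shifted by more than 12 mm (distance of pack_docked_centre from where it was at the start of the episode above 0.012 m).
It fails at once if the pattern weight is moved by more than 30 mm (distance of weight_centre from where it was at the start of the episode above 0.03 m).
It fails at once if the oil bottle is moved by more than 30 mm (distance of oiler_centre from where it was at the start of the episode above 0.03 m).
It fails at once if the shears are moved by more than 30 mm (distance of shears_centre from where it was at the start of the episode above 0.03 m).
It also fails if it takes over 58 s, if anything falls off the work surface, if the arm or the gripper's body presses on something with over 40 N, if the wrist force passes 120 N, or if a joint passes its speed limit or range.

ROBOT

A 6-joint arm with a two-finger parallel gripper is mounted at the origin on the work surface. World frame = base frame: x ahead of the robot, y to its left, z up, the work surface at z = 0. Lengths are in m, angles in degrees, forces in N, time in s.
With the tool pointing down it reaches from about 0.35 to 0.725 m from the base axis. Payload 4.3 kg.
Tool frame: the origin (TCP) lies midway between the tips of the shut fingers; the grasp point (between the pads) lies 19 mm behind it (manip.grasp_offset is the distance from the TCP to the grasp point, in m); z points along the fingers, y is the direction in which the jaws open and shut (so a half turn about z gives the same grasp; the last joint's range is limited). The gripper opens to 85 mm and grips with 20 to 120 N. Pads are 22 mm wide; open, the fingers measure 114 mm over their backs; the gripper's body (76 mm by 85 mm) begins 54 mm behind the grasp point. The pads swing forward as they close: fully open they stand 13 mm farther back than shut.
Start: joints at [-82.179, 21.618, 4.641, 73.018, 0, 83.68], TCP at [0.14, -0.558, 0.231] pointing down, gripper open.
Joint ranges: [-156.06, 156.06], [-48.1, 94.91], [-58.44, 69.94], [-101.28, 121.22], [-78.64, 73.56], [-180, 180]. Speed limits (degrees/s): [147.25, 147.25, 180, 180, 180, 180].

INTERFACE

Orientations are given as [roll, pitch, yaw] about the fixed x, y, z axes, in that order (R = Rz(yaw) Ry(pitch) Rx(roll)).
In Python, from plant import manip gives the robot as it stands. The module is installed in compiled form; this text tells all that it offers.
- The arm moves only by the tool arm_command, never from a script. Its argument "targets" is a list of rows, each a list of 6 numbers: the shift along the tool's x, y, z in mm, then the turn, a rotation vector about the tool's x, y, z in rad. In form: [[x, y, z, ax, ay, az], ...]. A call has 1 to 20 rows; each row is the pose to reach, as a shift and turn from the pose commanded when the call began, along the tool's axes at that moment; what a row does not reach only later rows make up. A row lasts 1/8 s, in which the tool goes at most 62.5 mm and 10.7 degrees, less where a joint would pass 70% of its speed; a pose out of reach is approached as far as the arm can. A call with a gripper value outside its range is refused whole. "claw" is the gripper command: -1 is fully open, 1 is shut, values between are in proportion, set as the call begins (left out, the last holds). The fingers move at their own pace and stop on an object; "newtons" is the grip in N (left out, the last holds). Time passes only in rows, so rows that repeat a pose let the fingers close. It gives the time, the measured TCP pose, the force and the opening at its end, in the units of the state.
- manip.read_state(): the state, without advancing time (a new reading comes with each control period).
- manip.snapshot(name): name is "side" or "top" or "wrist"; returns a dict with "image" (420x560x3 uint8, red, green, blue), "fov_y" (degrees; the focal length in pixels is half the picture's height over the tangent of half this angle, whatever the lens; pixels are square), "cx", "cy" (the principal point, pixels), "k1" (the pictures are not rectified: a ray, as slopes to the right and down, at radius r is drawn at 1 + k1 r^2 times it, then the intrinsics apply), "rvec" (rotation vector, rad) and "tvec" (3), from world to camera coordinates, as OpenCV has them. Camera axes: x right, y down, z forward; pixel columns grow to the right and rows downward; lengths in m; the calibration is good to about 2 mm. A picture is of the moment at which its call begins. There is no depth.
- manip.finish_job(): hands the job in, once; it reports no verdict.
The state is a dict: "t": time; "joint_pos": joint angles; "joint_vel": joint speeds; "effort": joint torques, N m; "eef_pos": TCP position; "orientation": TCP orientation; "force": force on the tool from outside, world axes, zero at the start; "moment": the same for the moment, N m; "width": finger opening in m.
Only numpy, scipy, OpenCV 4.12 (cv2) and the standard library are available. Lean on these libraries where they do the work, as an engineer would, in place of code of your own. Each camera call takes 0.05 s, during which the arm holds its last target.

## Working session

There is one attempt and no reset: what is moved stays moved. The work goes in short steps, Python scripts to look and compute and a tool call to move; the robot and the scene stay as the last step left them, time stands still between calls to the robot, and variables do not carry over. Pictures are saved under pics/ and viewed, and the job is handed in when it is done.

Besides the shell and the picture viewer there is one more tool, called after "Request:" as name(argument=value, ...) on one line, values as JSON. arm_command: Moves the arm, as the interface text tells. Its arguments: {"type":"object","properties":{"targets":{"type":"array"},"claw":{"type":"number"},"newtons":{"type":"number"}},"required":["targets"]}

```bash
mkdir -p pics; cat > h.py <<'E'
import numpy as np, cv2
from plant import manip
from scipy.spatial.transform import Rotation as R
def snap(n,f):
    s=manip.snapshot(n); cv2.imwrite('pics/'+f+'.png',s['image'][...,::-1]); np.save('pics/'+f+'.npy',s,allow_pickle=True); return s
def load(f): return np.load('pics/'+f+'.npy',allow_pickle=True).item()
def K(s):
    f=s['image'].shape[0]/2/np.tan(np.radians(s['fov_y'])/2)
    return np.array([[f,0,s['cx']],[0,f,s['cy']],[0,0,1.]]),np.array([s['k1'],0,0,0,0.])
def ray(s,p):
    k,d=K(s); u=cv2.undistortPoints(np.array(p,float).reshape(-1,1,2),k,d).reshape(-1,2)
    M=R.from_rotvec(np.ravel(s['rvec'])).as_matrix(); t=np.ravel(s['tvec'])
    return -M.T@t, np.c_[u,np.ones(len(u))]@M
def onz(s,p,z):
    o,d=ray(s,p); return o+d*((z-o[2])/d[:,2])[:,None]
def onplane(s,p,n,c):
    o,d=ray(s,p); return o+d*((np.dot(c-o,n))/(d@n))[:,None]
def proj(s,X):
    k,d=K(s); return cv2.projectPoints(np.array(X,float).reshape(-1,1,3),np.ravel(s['rvec']),np.ravel(s['tvec']),k,d)[0].reshape(-1,2)
E
python3 - <<'E'
from h import *
for n in ['top','side','wrist']:
    s=snap(n,n+'0'); print(n,s['fov_y'],s['cx'],s['cy'],s['k1'],s['tvec'],ray(s,[[280,210]]))
print(manip.read_state(), manip.grasp_offset)
E
```

```text
top 52.49045588346428 278.03528628425653 209.21476721839915 0.014776074075808545 [-0.05596203  0.6048552   1.05938055] (array([ 0.38248988, -0.0559642 ,  1.1583774 ]), array([[ 1.97095238e-01, -8.01014964e-04, -9.80396605e-01]]))
side 50.08040029699806 280.4941582873293 211.56364320761801 0.05151950932335593 [-0.58676683  0.11857043  1.08977412] (array([ 0.39448125, -0.87543114,  0.78991567]), array([[ 0.17774888,  0.74375642, -0.64439509]]))
wrist 68.73222248164822 280.8654037220442 207.45048910064097 -0.0320268131777785 [-0.57509494 -0.03343322  0.37874219] (array([ 0.20604838, -0.54162597,  0.37347422]), array([[-0.26428811, -0.06245031, -0.96245967]]))
{'t': 0.15, 'joint_pos': array([-8.21794982e+01,  2.16531531e+01,  4.58183135e+00,  7.30190320e+01,
        2.16027936e-04,  8.36804902e+01]), 'joint_vel': array([-0.1097086 , -0.20788031,  0.28137314, -0.03240675,  0.03689409,
       -0.06390676]), 'effort': array([ 1.50588879e-03, -4.64035749e+01,  2.70170134e+01,  1.38783117e-02,
       -8.01036072e-05,  1.65749952e-05]), 'eef_pos': array([ 0.14040937, -0.55708263,  0.23057573]), 'orientation': array([-1.79910219e+02, -1.01602037e-02,  1.41400035e+01]), 'force': array([-0.26032154,  0.16059192,  0.11393528]), 'moment': array([ 0.02544097, -0.01760236, -0.01600958]), 'width': 0.08535970158502888} 0.0187
```

View pics/top0.png

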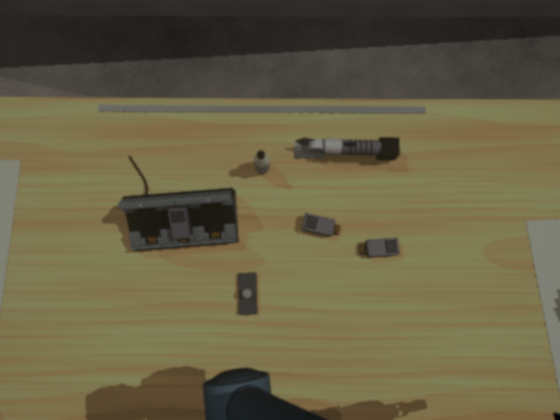

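View pics/side0.png

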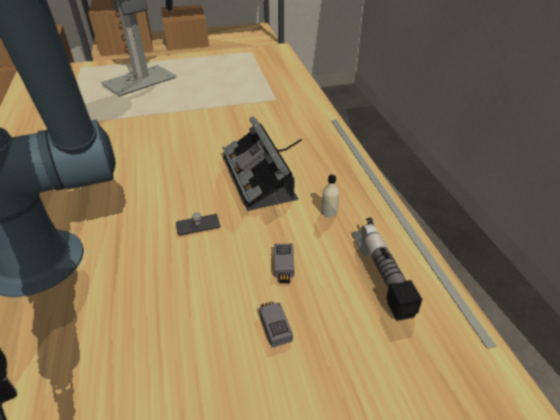

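View pics/wrist0.png

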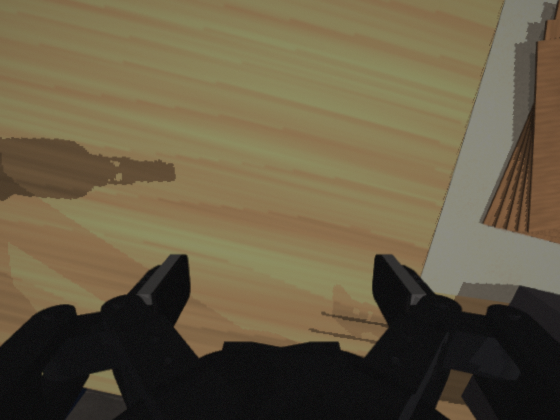

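The top view (image up is world +x, left is +y) shows the charger around (180,220), pack A near (318,225) with its tab to the right, and pack B near (382,248) with its tab to the left. The weight is at (247,293), the bottle at (262,160) and the shears at (345,148). The wrist view shows only bare table. I'll enlarge the parts that matter.

```bash
python3 - <<'E'
from h import *
a=load('top0')['image'][...,::-1]
cv2.imwrite('pics/tc.png',cv2.resize(a[180:260,110:250],None,fx=5.5,fy=5.5,interpolation=cv2.INTER_CUBIC))
cv2.imwrite('pics/tp.png',cv2.resize(a[200:270,290:410],None,fx=6,fy=6,interpolation=cv2.INTER_CUBIC))
s=load('top0')
print(onz(s,[[302,215],[336,234],[398,255],[365,240],[247,293],[262,165],[131,249],[238,242]],0.0))
E
```

```text
[[ 0.60167044 -0.11787192  0.        ]
 [ 0.54931814 -0.2108258   0.        ]
 [ 0.49314539 -0.3775247   0.        ]
 [ 0.53336278 -0.28963526  0.        ]
 [ 0.38894983  0.02966782  0.        ]
 [ 0.74512257 -0.00505603  0.        ]
 [ 0.50437131  0.34778226  0.        ]
 [ 0.52539599  0.05727947  0.        ]]
```

View pics/tc.png

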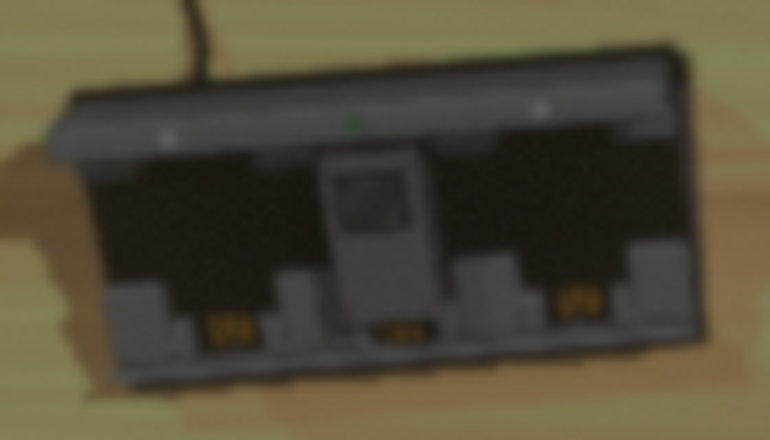

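View pics/tp.png

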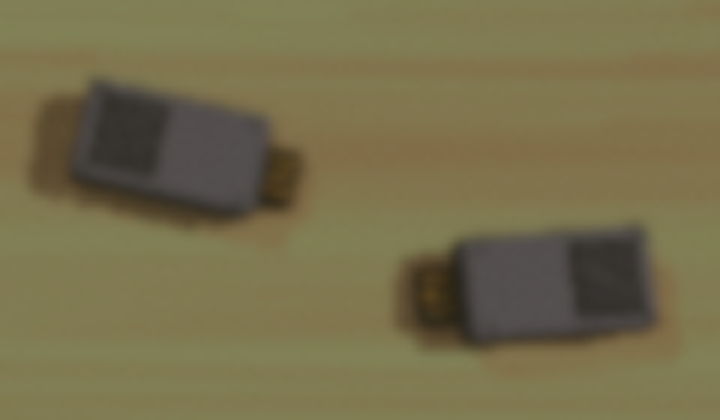

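```bash
cat >> h.py <<'E'
def pose():
    s=manip.read_state(); return np.array(s['eef_pos']),R.from_euler('xyz',s['orientation'],degrees=True)
def delta(p,Rt,verbose=True):
    q,Q=pose(); d=Q.inv().apply(np.array(p)-q)*1000; w=(Q.inv()*Rt).as_rotvec()
    n=max(np.linalg.norm(d)/62.5,np.degrees(np.linalg.norm(w))/10.7)
    print('row',np.round(d,1),np.round(w,3),'rows>=%.1f'%n); return d,w
def down(yaw): return R.from_euler('xyz',[180,0,yaw],degrees=True)
E
python3 - <<'E'
from h import *
delta([0.52,-0.37,0.25],down(85))
E
```

```text
row [413.8 -88.7 -19.2] [-1.000e-03 -1.000e-03 -1.237e+00] rows>=6.8
```

Request:
arm_command(targets=[[414,-89,-19,0,0,-1.237],[414,-89,-19,0,0,-1.237],[414,-89,-19,0,0,-1.237],[414,-89,-19,0,0,-1.237],[414,-89,-19,0,0,-1.237],[414,-89,-19,0,0,-1.237],[414,-89,-19,0,0,-1.237],[414,-89,-19,0,0,-1.237],[414,-89,-19,0,0,-1.237],[414,-89,-19,0,0,-1.237]], claw=-1, newtons=40)

```text
t: 1.4
eef_pos: [0.519, -0.3709, 0.2502]
orientation: [-180.0, -0.0, 84.9]
force: [-0.4, 0.2, 0.6]
width: 0.0855
```

```bash
python3 - <<'E'
from h import *
snap('wrist','w1'); print(pose()[0],manip.read_state()['orientation'],manip.read_state()['t'])
E
```

```text
[ 0.51900973 -0.37095031  0.25033872] [-1.79978071e+02  1.18818305e-03  8.48935267e+01] 1.45
```

View pics/w1.png

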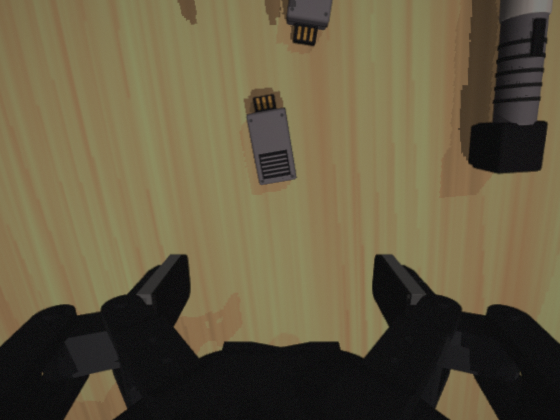

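The wrist view shows pack B whole, with its block at about (271,145) and its tab at (264,102). Pack A is cut off at the top edge around (310,10). The shears are on the right. I'll measure B's top face.

```bash
python3 - <<'E'
from h import *
s=load('w1'); a=s['image'][85:195,235:310,::-1]
cv2.imwrite('pics/b1.png',cv2.resize(a,None,fx=5,fy=5,interpolation=cv2.INTER_CUBIC))
hsv=cv2.cvtColor(a,cv2.COLOR_BGR2HSV)
print(hsv[40,35],hsv[40,8],hsv[80,38],hsv[80,20])
E
```

```text
[170  18  86] [ 20 103 139] [173  13  77] [ 17  96 106]
```

View pics/b1.png

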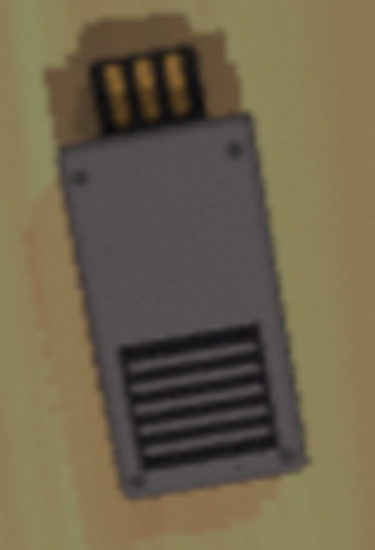

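The enlargement shows B's four top corners at about (247,114), (284,107), (296,177) and (260,184) in full-picture pixels.

```bash
cat >> h.py <<'E'
def packfit(s,c):
    # c: corners tabL,tabR,backR,backL px (as seen with tab up) on top face z=.03
    P=onz(s,c,0.03); e=lambda i,j:np.linalg.norm(P[i]-P[j])*1000
    ctr=P.mean(0); f=(P[0]+P[1]-P[2]-P[3])/2
    print('sides',np.round([e(0,1),e(1,2),e(2,3),e(3,0)],1),'ctr',np.round(ctr,4),'yaw %.1f'%np.degrees(np.arctan2(f[1],f[0])))
    return ctr,np.degrees(np.arctan2(f[1],f[0]))
def rectfit(s,box):
    x0,y0,x1,y1=box; a=s['image'][y0:y1,x0:x1,::-1]
    h=cv2.cvtColor(a,cv2.COLOR_BGR2HSV); m=((h[...,1]<55)&(h[...,2]>50)).astype(np.uint8)
    m=cv2.morphologyEx(m,cv2.MORPH_CLOSE,np.ones((7,7)))
    cs=max(cv2.findContours(m,cv2.RETR_EXTERNAL,cv2.CHAIN_APPROX_NONE)[0],key=cv2.contourArea)
    P=onz(s,cs.reshape(-1,2)+[x0,y0],0.03)[:,:2]
    r=cv2.minAreaRect((P*1000).astype(np.float32)); print('rect',r); return r
E
python3 - <<'E'
from h import *
s=load('w1')
c=np.array([(62,147),(250,115),(305,464),(127,498)])/5.+[235,85]-0.4
packfit(s,c); rectfit(s,(235,85,310,195))
s=load('top0')
packfit(s,np.array([(70,178),(93,80),(268,118),(250,215)])[[3,2,1,0]]/6.+[290,200]-.4)
packfit(s,np.array([(458,240),(645,228),(655,322),(478,340)])[[0,3,2,1]]/6.+[290,200]-.4)
E
```

```text
sides [43.2 80.8 43.5 82.2] ctr [ 0.513  -0.3303  0.03  ] yaw 94.3
rect ((512.5064697265625, -330.5084228515625), (44.62431716918945, 82.58356475830078), 4.750250339508057)
sides [44.7 80.1 45.8 81.6] ctr [ 0.5712 -0.159   0.03  ] yaw -101.7
sides [44.8 78.5 41.7 83.2] ctr [ 0.5121 -0.33    0.03  ] yaw 95.1
```

```bash
python3 - <<'E'
from h import *
delta([0.46,0.12,0.28],down(40))
E
```

```text
row [ 483.7 -102.5  -29.6] [-0.     0.     0.784] rows>=7.9
```

Request:
arm_command(targets=[[484,-102,-30,0,0,0.784],[484,-102,-30,0,0,0.784],[484,-102,-30,0,0,0.784],[484,-102,-30,0,0,0.784],[484,-102,-30,0,0,0.784],[484,-102,-30,0,0,0.784],[484,-102,-30,0,0,0.784],[484,-102,-30,0,0,0.784],[484,-102,-30,0,0,0.784],[484,-102,-30,0,0,0.784],[484,-102,-30,0,0,0.784]])

```text
t: 2.82
eef_pos: [0.4608, 0.1192, 0.2802]
orientation: [180.0, 0.0, 39.9]
force: [1.1, -0.5, 0.9]
width: 0.0853
```

```bash
python3 - <<'E'
from h import *
snap('wrist','w2'); print(pose()[0],manip.read_state()['orientation'],manip.read_state()['joint_pos'])
delta([0.56,0.06,0.3],down(105))
E
```

```text
[0.46088385 0.119183   0.28015298] [1.79989437e+02 2.09880930e-02 3.99128234e+01] [ 6.87094674e+00  9.49672865e+00 -4.44142335e+00  7.60736825e+01
 -2.02980630e-02  1.46958123e+02]
row [ 38.  109.  -19.8] [-0.     0.    -1.136] rows>=6.1
```

View pics/w2.png

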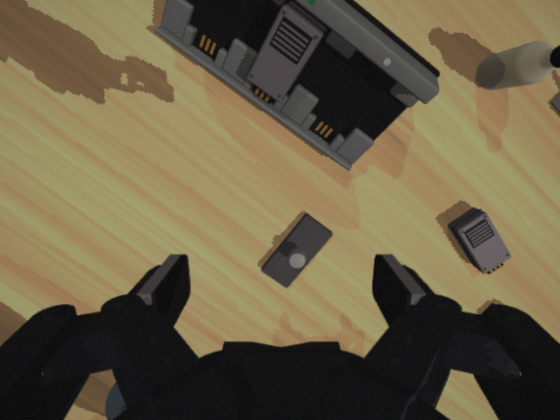

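This view shows the docked pack at about (287,50), the right bay around (360,85) and its contacts at (323,130). The left bay is cut off at the top, so I'll shift forward for a second, stereo view.

Request:
arm_command(targets=[[55,-20,0,0,0,0],[120,-40,-20,0,0,0],[120,-40,-20,0,0,0],[120,-40,-20,0,0,0]])

```text
t: 3.38
eef_pos: [0.5271, 0.2278, 0.2998]
orientation: [180.0, 0.1, 40.0]
force: [-0.3, -0.2, -0.3]
width: 0.0852
```

```bash
python3 - <<'E'
from h import *
s=snap('wrist','w3'); print(pose()[0])
for f,b in (('w2',(150,0,450,180)),('w3',(0,0,560,300))):
    a=load(f)['image'][b[1]:b[3],b[0]:b[2],::-1]; cv2.imwrite('pics/%sc.png'%f,cv2.resize(a,None,fx=780/(b[2]-b[0]),fy=780/(b[2]-b[0]),interpolation=cv2.INTER_CUBIC))
E
```

```text
[0.52659641 0.22730808 0.29990672]
```

View pics/w3.png

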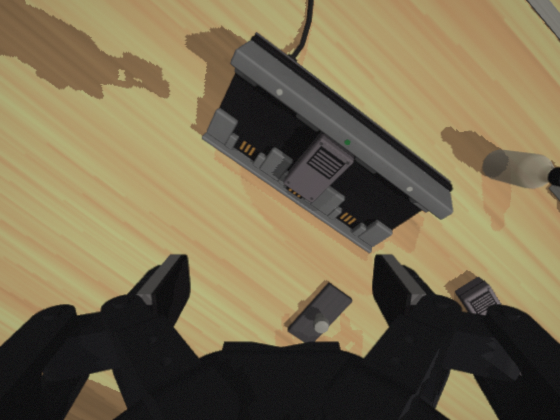

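View pics/w2c.png

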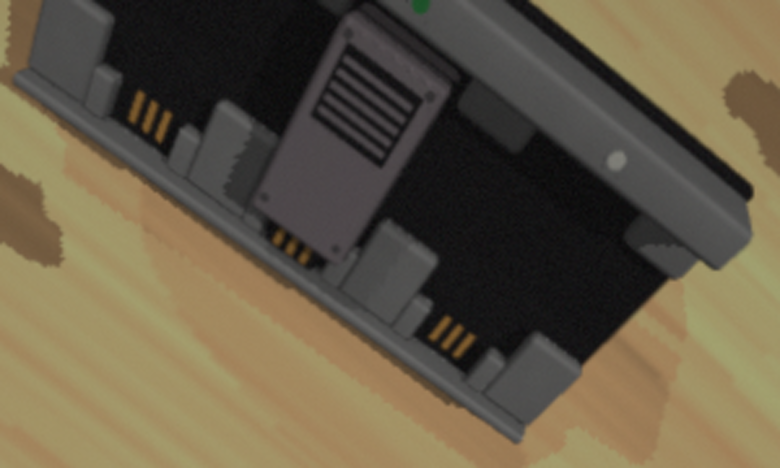

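```bash
python3 - <<'E'
from h import *
a=load('w3')['image'][20:260,190:460,::-1]; cv2.imwrite('pics/w3d.png',cv2.resize(a[90:190,80:180],None,fx=6,fy=6,interpolation=cv2.INTER_CUBIC))
a=load('w2')['image'][0:110,230:340,::-1]; cv2.imwrite('pics/w2d.png',cv2.resize(a,None,fx=5,fy=5,interpolation=cv2.INTER_CUBIC))
cv2.imwrite('pics/w3e.png',cv2.resize(load('w3')['image'][25:255,195:460,::-1],None,fx=2.6,fy=2.6,interpolation=cv2.INTER_CUBIC))
E
```

```text
(no output)
```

View pics/w3d.png

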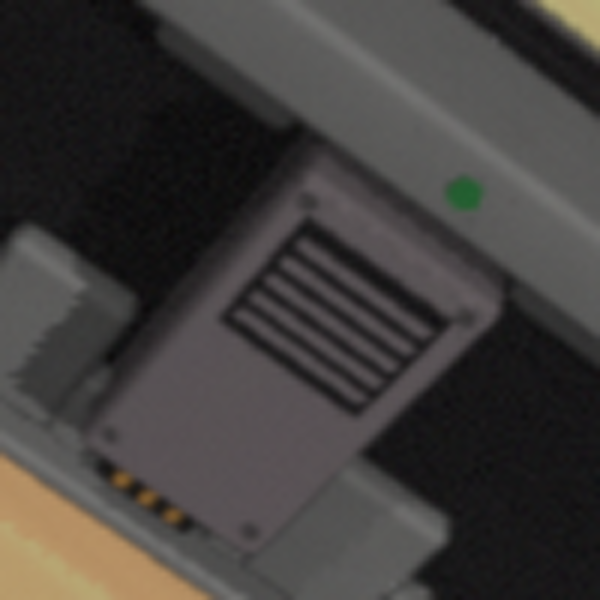

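View pics/w2d.png

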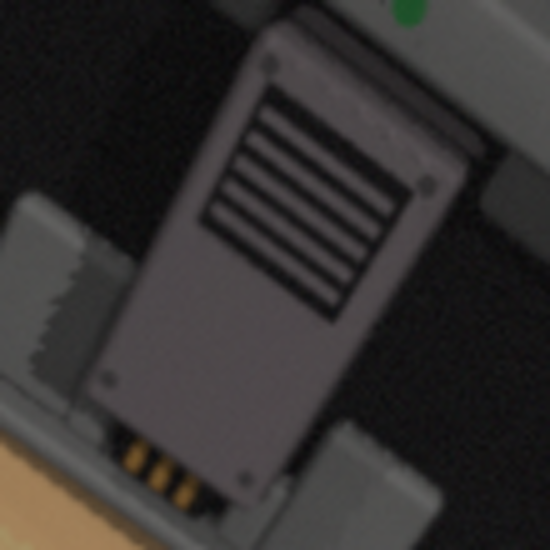

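View pics/w3e.png

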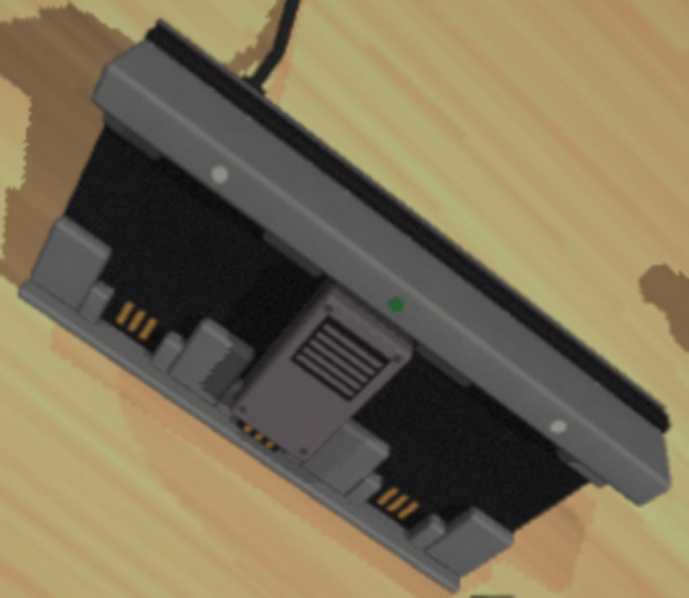

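```bash
cat >> h.py <<'E'
def tri(sa,pa,sb,pb):
    out=[];oa,da=ray(sa,pa);ob,db=ray(sb,pb)
    for u,v in zip(da,db):
        t=np.linalg.lstsq(np.c_[u,-v],ob-oa,rcond=None)[0]
        A=oa+u*t[0];B=ob+v*t[1]; out.append(np.r_[(A+B)/2,np.linalg.norm(A-B)*1000])
    return np.array(out)
E
python3 - <<'E'
from h import *
s2,s3=load('w2'),load('w3')
p3=np.array([(308,201),(465,317),(250,530),(111,434),(312,221),(449,321),(359,413),(223,317)])/6+[270,110]-.42
p2=np.array([(270,63),(428,186),(246,480),(109,379),(270,86),(412,193),(333,322),(200,220)])/5+[230,0]-.4
T=tri(s2,p2,s3,p3); print(np.round(T,4))
P=T[:,:3]; c=P.mean(0); n=np.linalg.svd(P-c)[2][2]; n*=np.sign(n[2]); print('normal',n,'tilt',np.degrees(np.arccos(n[2])), 'res',np.round((P-c)@n*1000,1))
print('screw ctr',P[:4].mean(0)); d=(P[0]+P[1]-P[2]-P[3])/2; print('len',np.linalg.norm(d),'slope',np.degrees(np.arcsin(d[2]/np.linalg.norm(d))),'yaw',np.degrees(np.arctan2(d[1],d[0])), 'w',np.linalg.norm(P[0]-P[1]),np.linalg.norm(P[3]-P[2]))
# contacts outer bays
c2=np.array([(150,117),(452,337)])/2.6+[150,0]-.3
c3=np.array([(136,321),(398,502)])/2.6+[195,25]-.3
C=tri(s2,c2,s3,c3); print(np.round(C,4),np.linalg.norm(C[0,:3]-C[1,:3]))
v=C[0]-C[1]; print('yaw from contacts',np.degrees(np.arctan2(-v[0],v[1])))
E
```

```text
[[0.5915 0.2235 0.105  0.1612]
 [0.5946 0.1874 0.1046 0.367 ]
 [0.5344 0.182  0.066  0.16  ]
 [0.5314 0.2179 0.0675 0.0423]
 [0.5889 0.2208 0.1049 0.7304]
 [0.5921 0.1889 0.1034 0.1453]
 [0.568  0.1866 0.0879 0.4868]
 [0.5651 0.2192 0.0885 0.1316]]
normal [-0.53306552 -0.07257873  0.84295521] tilt 32.546489359602475 res [-0.7 -0.1 -0.1  0.2  0.8  0.2  0.  -0.2]
screw ctr [0.56296792 0.20271143 0.08576609]
len 0.07134312772046529 slope 32.17488796957325 yaw 5.191261272888992 w 0.03626925070450301 0.03606055145467849
[[0.5266 0.2837 0.0333 0.1498]
 [0.5418 0.1162 0.0325 0.2638]] 0.16822005523965466
yaw from contacts 5.1724059293667946
```

```bash
cat >> h.py <<'E'
yw=np.radians(5.2); sl=np.radians(32)
U=np.array([np.cos(sl)*np.cos(yw),np.cos(sl)*np.sin(yw),np.sin(sl)]); V=np.array([-np.sin(yw),np.cos(yw),0]); N=np.cross(U,V)
MID=np.array([0.56297,0.20271,0.08577])-0.030*N
D=np.c_[U,V,N]
E
python3 - <<'E'
from h import *
s2,s3=load('w2'),load('w3')
print(MID,N)
q2=np.array([(150,117),(452,337),(437,262),(385,222),(580,370),(540,334),(110,42),(222,100)])/2.6+[150,0]-.3
q3=np.array([(136,321),(398,502),(388,457),(348,424),(513,540),(474,507),(110,256),(206,321)])/2.6+[195,25]-.3
C=tri(s2,q2,s3,q3)
print(np.round(np.c_[(C[:,:3]-MID)@D*1000,C[:,3]],1))
E
```

```text
[0.57880215 0.20415084 0.06032856] [-0.52773833 -0.04802795  0.8480481 ]
[[-5.230e+01  8.390e+01  8.000e-01  1.000e-01]
 [-5.270e+01 -8.430e+01  2.000e-01  3.000e-01]
 [-2.200e+01 -5.640e+01  1.270e+01  1.100e+00]
 [-2.050e+01 -2.910e+01  1.290e+01  1.000e+00]
 [-2.410e+01 -1.384e+02  7.400e+00  6.000e-01]
 [-2.660e+01 -1.146e+02 -1.000e+00  1.300e+00]
 [-3.730e+01  1.131e+02 -8.400e+00  3.900e+00]
 [-2.270e+01  5.560e+01  7.500e+00  4.000e-01]]
```

The docked pack, the contacts (±84 mm, at floor height) and the land edges agree: yaw 5.2°, slope 32°. The land edges also show the docked pack sitting about 4 mm below the bay point, against the shoulders. I'll pick up B now.

```bash
cat >> h.py <<'E'
BM=MID+0.004*U
def bay(side,x,z):
    # TCP target in bay frame
    return BM+side*0.084*V+x*U+z*N
RB=R.from_matrix(np.c_[-U,V,-N])
print(np.round([BM,bay(1,0,0),bay(-1,0,0)],4), np.linalg.det(RB.as_matrix()))
E
python3 - <<'E'
from h import *
delta([0.5127,-0.3305,0.13],down(94.6))
E
```

```text
[[0.5822 0.2045 0.0624]
 [0.5746 0.2881 0.0624]
 [0.5898 0.1208 0.0624]] 1.0000000000000002
row [-369.   418.3  170.4] [-0.     0.001 -0.953] rows>=9.3
```

Request:
arm_command(targets=[[-369,418,170,0,0,-0.953],[-369,418,170,0,0,-0.953],[-369,418,170,0,0,-0.953],[-369,418,170,0,0,-0.953],[-369,418,170,0,0,-0.953],[-369,418,170,0,0,-0.953],[-369,418,170,0,0,-0.953],[-369,418,170,0,0,-0.953],[-369,418,170,0,0,-0.953],[-369,418,170,0,0,-0.953],[-369,418,170,0,0,-0.953],[-369,418,170,0,0,-0.953],[-369,418,170,0,0,-0.953]])

```text
t: 5.05
eef_pos: [0.5134, -0.3277, 0.1311]
orientation: [180.0, 0.0, 94.7]
force: [0.6, 0.1, 0.2]
width: 0.0852
```

```bash
python3 - <<'E'
from h import *
snap('wrist','w4'); delta([0.5127,-0.3305,0.002],down(94.6))
E
```

```text
[[0.5822 0.2045 0.0624]
 [0.5746 0.2881 0.0624]
 [0.5898 0.1208 0.0624]] 1.0000000000000002
row [ -2.7  -1.2 129.1] [0.    0.    0.003] rows>=2.1
```

View pics/w4.png

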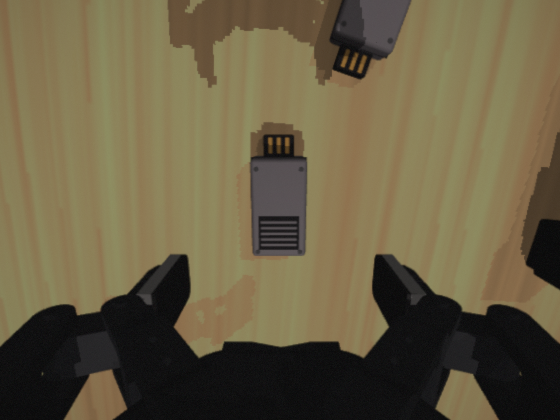

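B is now squarely between the fingers, with its block at (279,206) and its tab up at (279,146). Pack A's tab is at (352,62).

```bash
sed -i '/^print(np.round(\[BM/d' h.py; python3 - <<'E'
from h import *
s=load('w4'); packfit(s,np.array([(251,157),(307,156),(305.5,254),(253,255)],float)); rectfit(s,(240,150,320,265))
E
```

```text
sides [44.2 83.6 45.2 83.8] ctr [ 0.513  -0.3288  0.03  ] yaw 94.8
rect ((512.519287109375, -330.09490966796875), (44.789527893066406, 82.17672729492188), 4.737589359283447)
```

Request:
arm_command(targets=[[-2,-1,50,0,0,0],[-2,-1,95,0,0,0],[-2,-1,118,0,0,0],[-2,-1,129,0,0,0],[-2,-1,129,0,0,0]])

```text
t: 5.72
eef_pos: [0.5129, -0.3301, 0.0014]
orientation: [-180.0, -0.0, 94.8]
force: [0.2, 0.0, -0.2]
width: 0.0855
```

Request:
arm_command(targets=[[0,0,0,0,0,0],[0,0,0,0,0,0],[0,0,0,0,0,0],[0,0,0,0,0,0]], claw=1, newtons=50)

```text
t: 6.22
eef_pos: [0.5135, -0.3316, 0.0027]
orientation: [179.9, 0.1, 94.7]
force: [-1.3, 0.3, 5.5]
width: 0.045
```

Request:
arm_command(targets=[[0,0,-20,0,0,0],[0,0,-70,0,0,0],[0,0,-120,0,0,0],[0,0,-150,0,0,0],[0,0,-150,0,0,0],[0,0,-150,0,0,0]])

```text
t: 6.98
eef_pos: [0.5118, -0.33, 0.1493]
orientation: [-179.9, -0.1, 94.7]
force: [-0.2, -0.2, -3.2]
width: 0.0452
```

```bash
python3 - <<'E'
from h import *
snap('wrist','w5');snap('side','s5'); st=manip.read_state(); print(st['eef_pos'],st['force'],st['moment'],st['width'],st['t'])
cv2.imwrite('pics/s5c.png',cv2.resize(load('s5')['image'][200:420,180:420,::-1],None,fx=2.7,fy=2.7))
E
```

```text
[ 0.51138643 -0.32962497  0.14870309] [-0.34804307 -0.15889384 -3.64611789] [-0.00548421  0.01574164  0.02165712] 0.044958066876083204 7.075
```

View pics/w5.png

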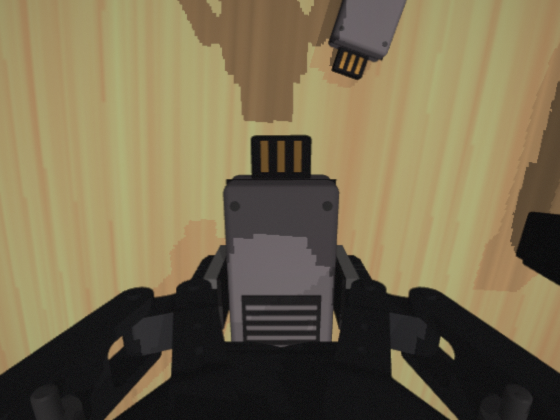

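View pics/s5c.png

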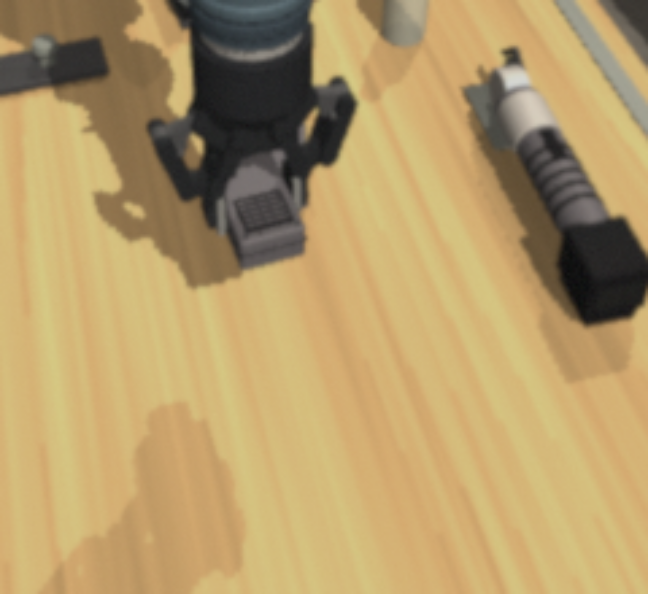

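B is held level, with its tab at (281,157) and its front screws at (235,206) and (327,206). I'll work out where it sits in the tool frame and the move to above the left bay.

```bash
cat >> h.py <<'E'
def heldpack(s,scr,h=0.0275,p=None,Q=None):
    if p is None: p,Q=pose()
    n=Q.apply([0,0,1.]); X=onplane(s,np.array(scr,float),n,p-h*n); x=Q.inv().apply(X-p)*1000
    print('screws tool mm',np.round(x,1),'spacing',np.round(np.linalg.norm(x[0]-x[1]),2),'pack ctr x,y',np.round(x.mean(0)[:2]-[35.7,0],1),'yaw deg',np.round(np.degrees(np.arctan2(x[0,0]-x[1,0],-(x[0,1]-x[1,1]))),2))
E
python3 - <<'E'
from h import *
s=load('w5')
heldpack(s,[(235,206),(327,206)])
P=bay(1,0.001,0.10); print(P); delta(P,RB)
E
```

```text
screws tool mm [[ 34.2 -16.6 -27.5]
 [ 34.2  19.5 -27.5]] spacing 36.04 pack ctr x,y [-1.5  1.5] yaw deg 0.01
[0.52263797 0.28338664 0.14778296]
row [610.   61.4   2.7] [-0.44  -0.441 -1.535] rows>=9.8
```

```bash
python3 - <<'E'
from h import *
P=bay(1,0.001,0.14); print(P); delta(P,RB)
E
```

```text
[0.50152844 0.28146552 0.18170489]
row [609.9  40.1 -31.2] [-0.44  -0.441 -1.535] rows>=9.8
```

Request:
arm_command(targets=[[300,20,-90,-0.2,-0.2,-0.7],[300,20,-90,-0.2,-0.2,-0.7],[300,20,-90,-0.2,-0.2,-0.7],[300,20,-90,-0.2,-0.2,-0.7],[300,20,-90,-0.2,-0.2,-0.7],[610,40,-60,-0.44,-0.441,-1.535],[610,40,-60,-0.44,-0.441,-1.535],[610,40,-60,-0.44,-0.441,-1.535],[610,40,-60,-0.44,-0.441,-1.535],[610,40,-60,-0.44,-0.441,-1.535],[610,40,-31,-0.44,-0.441,-1.535],[610,40,-31,-0.44,-0.441,-1.535],[610,40,-31,-0.44,-0.441,-1.535],[610,40,-31,-0.44,-0.441,-1.535],[610,40,-31,-0.44,-0.441,-1.535]])

```text
t: 8.95
eef_pos: [0.5037, 0.2802, 0.1836]
orientation: [-179.8, 32.3, -174.8]
force: [0.7, -0.7, -3.0]
width: 0.045
```

```bash
python3 - <<'E'
from h import *
s=snap('wrist','w6'); st=manip.read_state(); print(st['eef_pos'],st['orientation'],st['force'],st['width'],st['t'],st['joint_pos']); print(RB.as_euler('xyz',degrees=True))
P=bay(1,0.001,0.14); delta(P,RB)
E
```

```text
[0.50345134 0.28024375 0.18330054] [-179.82595505   32.25274001 -174.76442635] [-0.49723503  0.1605819  -2.52379847] 0.044895454807625496 9.0 [ 29.72869153   1.909739   -38.18339869  20.10511345 -12.94455494
  21.08527274]
[-180.    32.  -174.8]
row [2.4 1.4 0.4] [-0.003  0.004  0.001] rows>=0.0
```

View pics/w6.png

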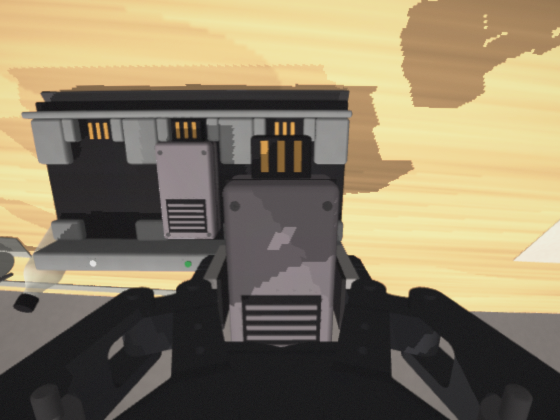

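The hover view shows the held pack's tab at (281,157) aimed at the left bay's contacts at (285,128). The docked pack's screws are near (170,152) and (204,152). I'll compare held and docked packs in this one picture, which cancels the camera bias.

```bash
python3 - <<'E'
from h import *
a=load('w6')['image'][85:255,20:360,::-1]; cv2.imwrite('pics/w6c.png',cv2.resize(a,None,fx=2.35,fy=2.35,interpolation=cv2.INTER_CUBIC))
b=load('w6')['image'][110:250,150:350,::-1]; cv2.imwrite('pics/w6d.png',cv2.resize(b,None,fx=4,fy=4,interpolation=cv2.INTER_CUBIC))
E
```

```text
(no output)
```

View pics/w6d.png

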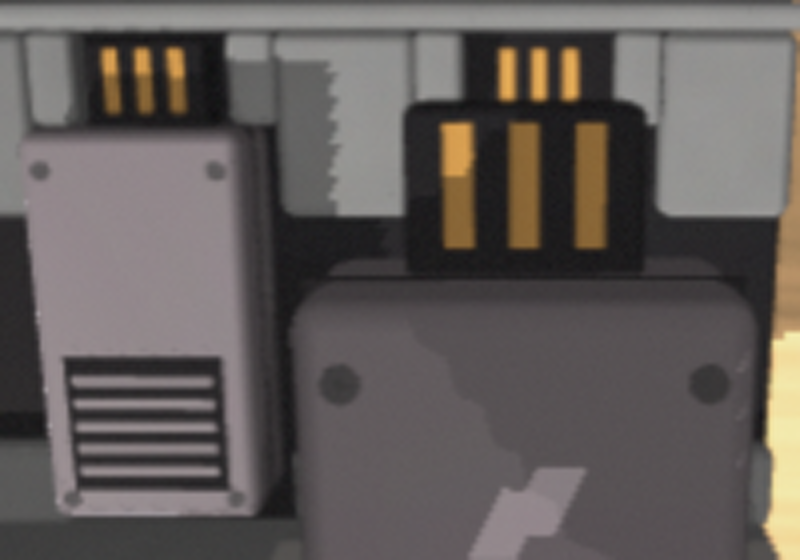

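```bash
cat >> h.py <<'E'
def px(l,sc,off): return np.array(l,float)/sc+off-(sc-1)/2/sc
E
python3 - <<'E'
from h import *
s=load('w6'); o=[150,110]
held=px([(339,384),(709,384)],4,o); dk=px([(39,171),(215,171),(236,498),(71,498)],4,o); ct=px([(539,48),(144,48)],4,o)
heldpack(s,held)
X=onplane(s,dk,N,MID+.03*N); L=(X-MID)@D*1000; print('docked',np.round(L,1),np.round(L.mean(0),1))
X=onplane(s,ct,N,MID); print('contacts',np.round((X-MID)@D*1000,1))
p,Q=pose(); n=Q.apply([0,0,1.])
X=onplane(s,held,n,p-.0275*n); L=(X-BM)@D*1000; m=L.mean(0); print('held ctr in bay', m[0]+35.7,m[1]-84,m[2]-15)
E
```

```text
screws tool mm [[ 34.5 -18.8 -27.5]
 [ 34.6  17.  -27.5]] spacing 35.84 pack ctr x,y [-1.2 -0.9] yaw deg -0.01
docked [[-35.1 -18.1  30. ]
 [-35.   18.1  30. ]
 [ 35.9  18.1  30. ]
 [ 36.1 -18.4  30. ]] [ 0.5 -0.1 30. ]
contacts [[-59.2  84.4  -0. ]
 [-59.4  -3.7   0. ]]
held ctr in bay 4.407935655894413 -2.2475544518375443 152.7467870691745
```

Request:
arm_command(targets=[[4,2.3,20,-0.003,0.004,0.001],[4,2.3,60,-0.003,0.004,0.001],[4,2.3,90,-0.003,0.004,0.001],[4,2.3,105,-0.003,0.004,0.001],[4,2.3,105,-0.003,0.004,0.001],[4,2.3,105,-0.003,0.004,0.001]])

```text
t: 9.75
eef_pos: [0.5551, 0.2875, 0.0924]
orientation: [180.0, 32.0, -174.8]
force: [-0.8, 0.3, -2.9]
width: 0.0451
```

```bash
python3 - <<'E'
from h import *
s=snap('wrist','w7'); p,Q=pose(); print(p,Q.as_euler('xyz',degrees=True)); print('TCP in bay L',np.round((p-BM)@D*1000-[0,84,0],2))
b=s['image'][60:260,100:380,::-1]; cv2.imwrite('pics/w7d.png',cv2.resize(b,None,fx=2.8,fy=2.8,interpolation=cv2.INTER_CUBIC))
E
```

```text
[0.55522356 0.28768164 0.09269106] [ 179.96364536   32.04652845 -174.76235699]
TCP in bay L [-0.34  1.32 35.88]
```

View pics/w7d.png

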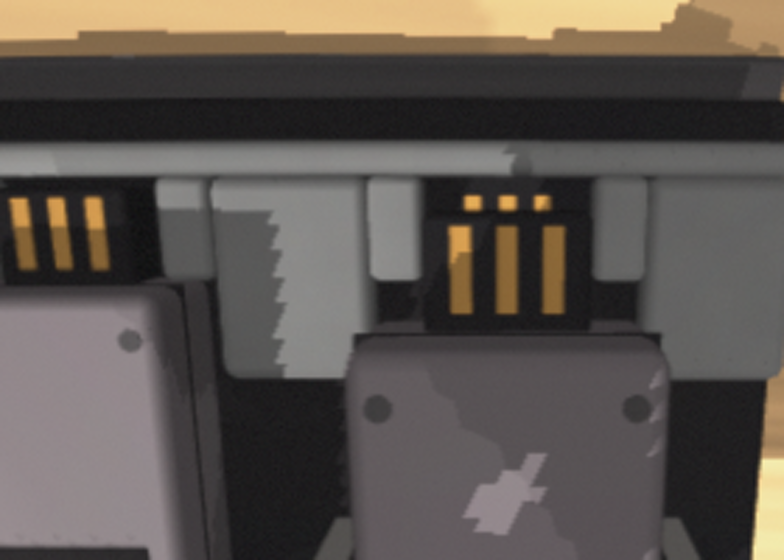

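The tab at (506,270) lines up with the bay contacts at (508,202) between the shoulders. I'll check the numbers.

```bash
python3 - <<'E'
from h import *
s=load('w7'); o=[100,60]
held=px([(378,409),(638,409)],2.8,o); ct=px([(508,197)],2.8,o); d=px([(130,341)],2.8,o)
p,Q=pose(); heldpack(s,held)
n=Q.apply([0,0,1.]); X=onplane(s,held,n,p-.0275*n); L=(X-BM)@D*1000; m=L.mean(0); print('held in bay', m[0]+35.7,m[1]-84,m[2]-15)
print('contact',(onplane(s,ct,N,MID)-MID)@D*1000,'docked scr',(onplane(s,d,N,MID+.03*N)-MID)@D*1000)
E
```

```text
screws tool mm [[ 35.  -18.8 -27.5]
 [ 35.1  17.1 -27.5]] spacing 35.91 pack ctr x,y [-0.7 -0.8] yaw deg -0.03
held in bay 0.293760722088237 0.4530941452343029 48.347176840542524
contact [[-5.86884651e+01  8.44771262e+01 -2.47049426e-14]] docked scr [[-34.83394216  18.14020577  30.        ]]
```

Request:
arm_command(targets=[[0,0,12,0,0,0],[0,0,22,0,0,0],[0,0,28,0,0,0],[0,0,30.5,0,0,0],[0,0,30.5,0,0,0]])

```text
t: 10.42
eef_pos: [0.5708, 0.2886, 0.065]
orientation: [-180.0, 31.9, -174.7]
force: [0.2, -0.1, -3.1]
width: 0.0453
```

Request:
arm_command(targets=[[0,0,1.5,0,0,0],[0,0,3,0,0,0],[0,0,3,0,0,0],[0,0,3,0,0,0]])

```text
t: 10.92
eef_pos: [0.5716, 0.2888, 0.0646]
orientation: [-180.0, 32.0, -174.7]
force: [-17.2, -3.6, 16.6]
width: 0.0452
```

```bash
python3 - <<'E'
from h import *
s=snap('wrist','w8'); p,Q=pose(); st=manip.read_state(); print(st['force'],st['moment'],st['width'],np.round((p-BM)@D*1000-[0,84,0],2),Q.as_euler('xyz',degrees=True), 'Fdeck',D.T@st['force'])
E
```

```text
[-15.56493895  -3.11518223  15.72379845] [-0.56188749  1.30862507 -0.4150104 ] 0.045290087034606616 [-1.39  1.    3.33] [-179.9583335    32.00706481 -174.71759291] Fdeck [-5.05258331 -1.69167081 21.69836801]
```

View pics/w8.png

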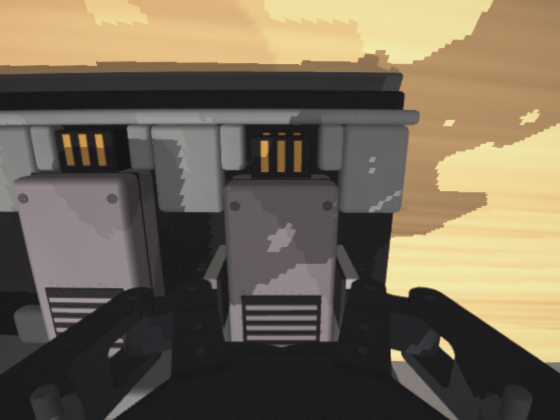

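The pack is between its lands and the fingers are in the cut-outs. About 22 N along the deck normal shows it is on the floor. Its screws are at (235,206) and (327,206). I'll check the pose before releasing.

```bash
python3 - <<'E'
from h import *
s=load('w8')
X=onplane(s,[(235,206),(327,206),(22.5,198.5),(112,198.5)],N,BM+.03*N); L=(X-BM)@D*1000; print(np.round(L,1)); print('ctr',L[:2].mean(0)+[35.7,-84,0],'docked',L[2:].mean(0)+[35.7,0,0],'spacing',L[1]-L[0],L[3]-L[2])
E
```

```text
[[-35.8  66.3  30. ]
 [-35.8 102.2  30. ]
 [-38.7 -18.4  30. ]
 [-38.8  18.1  30. ]]
ctr [-0.11823826  0.22264462 30.        ] docked [-3.04585201 -0.14194669 30.        ] spacing [-5.99877362e-02  3.58929728e+01 -3.55271368e-15] [-9.00399596e-03  3.64701749e+01  3.55271368e-15]
```

Request:
arm_command(targets=[[0,0,-1,0,0,0],[0,0,-1.5,0,0,0],[0,0,-1.5,0,0,0]])

```text
t: 11.35
eef_pos: [0.5716, 0.2888, 0.0646]
orientation: [-180.0, 32.0, -174.7]
force: [-7.7, -1.3, 6.5]
width: 0.0449
```

Request:
arm_command(targets=[[0,0,0,0,0,0],[0,0,0,0,0,0],[0,0,0,0,0,0],[0,0,-5,0,0,0],[0,0,-20,0,0,0],[0,0,-50,0,0,0],[0,0,-90,0,0,0],[0,0,-130,0,0,0],[0,0,-130,0,0,0],[0,0,-130,0,0,0]], claw=-0.55)

```text
t: 12.6
eef_pos: [0.5031, 0.2826, 0.1746]
orientation: [180.0, 32.0, -174.8]
force: [0.3, -0.1, -0.2]
width: 0.0663
```

```bash
python3 - <<'E'
from h import *
s=snap('wrist','w9'); st=manip.read_state(); print(st['force'],st['width'],st['t'],st['eef_pos'])
c=np.array([0.5712,-0.159]);delta([0.56,-0.19,0.25],down(-101.7))
E
```

```text
[ 0.53752731 -0.27952957  0.27933331] 0.06612713555734603 12.65 [0.50278001 0.28223379 0.1736172 ]
row [ -51.9 -475.5  -57.3] [-0.355  0.478 -1.24 ] rows>=7.7
```

View pics/w9.png

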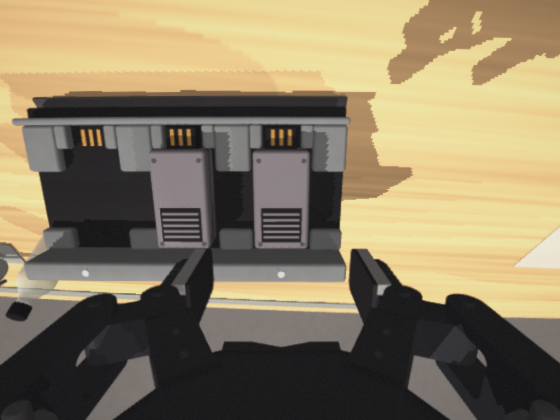

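B sits flush in the left bay, level with the docked pack: its screws are at (258,160) and (304,160), and the docked pack's are also at row 160. Next is pack A.

```bash
python3 - <<'E'
from h import *
delta([0.579,-0.12,0.2],down(-101.7))
E
```

```text
row [ -47.1 -407.5   -1.5] [-0.355  0.478 -1.24 ] rows>=7.4
```

Request:
arm_command(targets=[[0,-40,-60,0,0,0],[-10,-80,-70,-0.05,0.06,-0.15],[-47,-408,-70,-0.355,0.478,-1.24],[-47,-408,-70,-0.355,0.478,-1.24],[-47,-408,-70,-0.355,0.478,-1.24],[-47,-408,-70,-0.355,0.478,-1.24],[-47,-408,-40,-0.355,0.478,-1.24],[-47,-408,-2,-0.355,0.478,-1.24],[-47,-408,-2,-0.355,0.478,-1.24],[-47,-408,-2,-0.355,0.478,-1.24],[-47,-408,-2,-0.355,0.478,-1.24],[-47,-408,-2,-0.355,0.478,-1.24]], claw=-1)

```text
t: 14.15
eef_pos: [0.5787, -0.1197, 0.2019]
orientation: [-179.9, 0.1, -101.7]
force: [-0.5, 0.8, 0.1]
width: 0.0855
```

```bash
python3 - <<'E'
from h import *
s=snap('wrist','w10'); st=manip.read_state(); print(st['t'],st['eef_pos'],st['orientation'],st['joint_pos'])
E
```

```text
14.2 [ 0.57872575 -0.1198077   0.20205412] [-1.79874277e+02  4.59381723e-02 -1.01722776e+02] [-1.78760010e+01  2.38763992e+01  3.68624580e+00  6.96897721e+01
  5.91493268e-02 -9.61531130e+01]
```

View pics/w10.png

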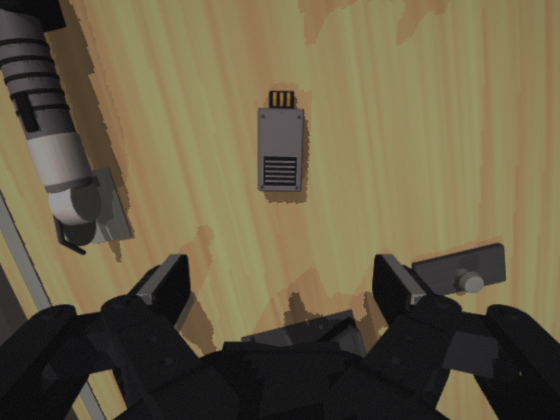

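Pack A is whole in view, with its block at about (281,150) and its tab at (282,99). The shears are at left and the weight at lower right, both clear of the grasp.

```bash
python3 - <<'E'
from h import *
s=load('w10'); b=s['image'][85:200,240:320,::-1]; cv2.imwrite('pics/w10c.png',cv2.resize(b,None,fx=5,fy=5,interpolation=cv2.INTER_CUBIC))
r=rectfit(s,(245,80,320,205))
E
```

```text
rect ((572.5582885742188, -160.0577850341797), (83.06687927246094, 44.792118072509766), 77.18292236328125)
```

View pics/w10c.png

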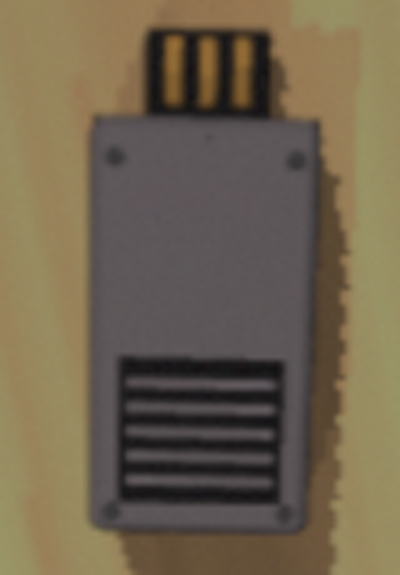

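```bash
python3 - <<'E'
from h import *
s=load('w10'); packfit(s,px([(115,156),(297,160),(285,514),(112,511)],5,[240,85]))
delta([0.5725,-0.1602,0.003],down(-102.8))
E
```

```text
sides [35.9 71.1 36.1 71.3] ctr [ 0.573  -0.1582  0.03  ] yaw -103.0
row [ 41.   -1.7 199. ] [-0.002  0.001  0.019] rows>=3.3
```

Request:
arm_command(targets=[[20,-1,50,0,0,0.01],[39.5,-2,100,0,0,0.02],[39.5,-2,150,0,0,0.02],[39.5,-2,180,0,0,0.02],[39.5,-2,194,0,0,0.02],[39.5,-2,198.5,0,0,0.02],[39.5,-2,198.5,0,0,0.02]])

```text
t: 15.08
eef_pos: [0.5742, -0.1594, 0.0038]
orientation: [-179.8, 0.0, -102.8]
force: [0.1, -0.0, -1.1]
width: 0.0853
```

Request:
arm_command(targets=[[0,0,0,0,0,0],[0,0,0,0,0,0],[0,0,0,0,0,0],[0,0,0,0,0,0]], claw=1, newtons=50)

```text
t: 15.58
eef_pos: [0.5739, -0.1595, 0.0035]
orientation: [-179.9, 0.0, -102.8]
force: [-1.1, 1.9, 5.5]
width: 0.045
```

Request:
arm_command(targets=[[0,0,-20,0,0,0],[0,0,-70,0,0,0],[0,0,-120,0,0,0],[0,0,-150,0,0,0],[0,0,-150,0,0,0],[0,0,-150,0,0,0]])

```text
t: 16.32
eef_pos: [0.572, -0.1588, 0.1505]
orientation: [179.9, 0.1, -102.8]
force: [-0.6, 0.2, -2.9]
width: 0.0453
```

```bash
python3 - <<'E'
from h import *
snap('wrist','w11'); st=manip.read_state(); print(st['eef_pos'],st['force'],st['width'],st['t'])
P=bay(-1,0.001,0.14); print(P); delta(P,RB)
E
```

```text
[ 0.57156203 -0.15869812  0.15001386] [-0.0281427   0.16622302 -3.10435467] 0.04507504761392141 16.375
[0.51675471 0.11415694 0.18170489]
row [-253.9  114.2  -30.9] [ 0.354 -0.483  1.22 ] rows>=7.3
```

View pics/w11.png

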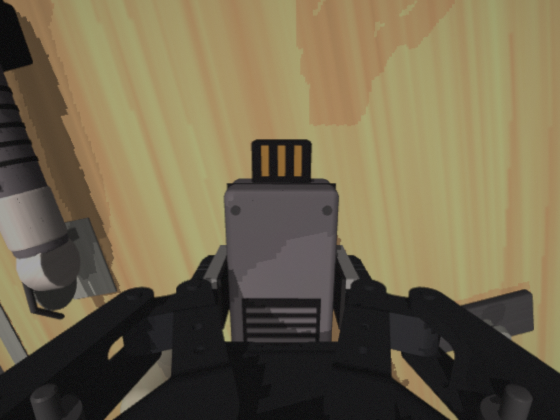

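Pack A is held level and square, with its tab at (281,160) and screws at (236,211) and (327,211). I'll move it to hover over the right bay.

Request:
arm_command(targets=[[-30,10,-60,0.04,-0.06,0.15],[-60,30,-90,0.09,-0.12,0.3],[-254,114,-80,0.354,-0.483,1.22],[-254,114,-80,0.354,-0.483,1.22],[-254,114,-80,0.354,-0.483,1.22],[-254,114,-80,0.354,-0.483,1.22],[-254,114,-80,0.354,-0.483,1.22],[-254,114,-50,0.354,-0.483,1.22],[-254,114,-31,0.354,-0.483,1.22],[-254,114,-31,0.354,-0.483,1.22],[-254,114,-31,0.354,-0.483,1.22],[-254,114,-31,0.354,-0.483,1.22]])

```text
t: 17.88
eef_pos: [0.5195, 0.1136, 0.1849]
orientation: [-179.9, 32.3, -174.7]
force: [-0.2, 0.3, -1.9]
width: 0.0446
```

```bash
python3 - <<'E'
from h import *
s=snap('wrist','w12'); st=manip.read_state(); print(st['eef_pos'],st['orientation'],st['t'])
delta(bay(-1,0.001,0.14),RB)
b=s['image'][100:250,200:420,::-1]; cv2.imwrite('pics/w12d.png',cv2.resize(b,None,fx=3.6,fy=3.6,interpolation=cv2.INTER_CUBIC))
E
```

```text
[0.51943973 0.11361219 0.18485182] [-179.85516123   32.29910324 -174.72946353] 17.925
row [3.9 0.8 1.3] [-0.002  0.005  0.001] rows>=0.1
```

View pics/w12.png

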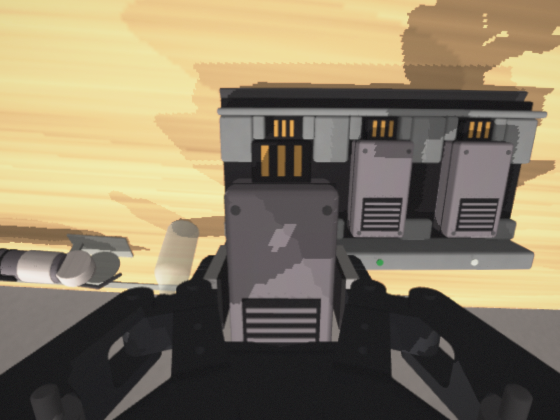

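View pics/w12d.png

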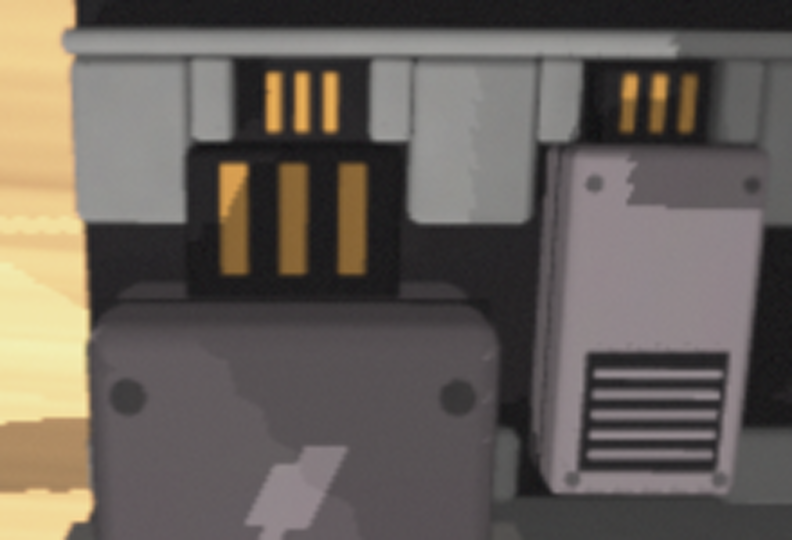

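The hover view shows pack A's tab at (281,160) just below the right bay's contacts at (284,128). The docked and left packs are undisturbed at (381,187) and (476,187).

```bash
python3 - <<'E'
from h import *
s=load('w12'); o=[200,100]
held=px([(128,397),(457,397)],3.6,o); ct=px([(302,73)],3.6,o); d=px([(595,184),(752,184),(720,480),(573,480)],3.6,o)
p,Q=pose(); heldpack(s,held,.027)
n=Q.apply([0,0,1.]); X=onplane(s,held,n,p-.027*n); L=(X-BM)@D*1000; m=L.mean(0); print('held in bay', m[0]+35.7,m[1]+84,m[2]-15)
print('contact',(onplane(s,ct,N,MID)-MID)@D*1000,'docked',((onplane(s,d,N,MID+.03*N)-MID)@D*1000).mean(0))
E
```

```text
screws tool mm [[ 32.9 -18.6 -27. ]
 [ 32.9  17.  -27. ]] spacing 35.67 pack ctr x,y [-2.8 -0.8] yaw deg -0.03
held in bay 7.518737482888206 -1.5593619792644517 153.10704834236614
contact [[-5.93516046e+01 -8.36824216e+01 -4.55351685e-14]] docked [ 0.51845239  0.60430511 30.        ]
```

Request:
arm_command(targets=[[6.5,2,20,-0.002,0.005,0.001],[6.5,2,60,-0.002,0.005,0.001],[6.5,2,90,-0.002,0.005,0.001],[6.5,2,105,-0.002,0.005,0.001],[6.5,2,105,-0.002,0.005,0.001],[6.5,2,105,-0.002,0.005,0.001]])

```text
t: 18.68
eef_pos: [0.569, 0.1201, 0.0922]
orientation: [180.0, 32.0, -174.8]
force: [0.4, 0.5, -2.5]
width: 0.0446
```

```bash
python3 - <<'E'
from h import *
s=snap('wrist','w13'); p,Q=pose(); print(p,Q.as_euler('xyz',degrees=True)); print('TCP in bay R',np.round((p-BM)@D*1000+[0,84,0],2))
b=s['image'][60:260,180:460,::-1]; cv2.imwrite('pics/w13d.png',cv2.resize(b,None,fx=2.8,fy=2.8,interpolation=cv2.INTER_CUBIC))
E
```

```text
[0.56903937 0.12009633 0.09250484] [ 179.99624415   32.00092846 -174.77698808]
TCP in bay R [-1.65  1.18 36.48]
```

View pics/w13d.png

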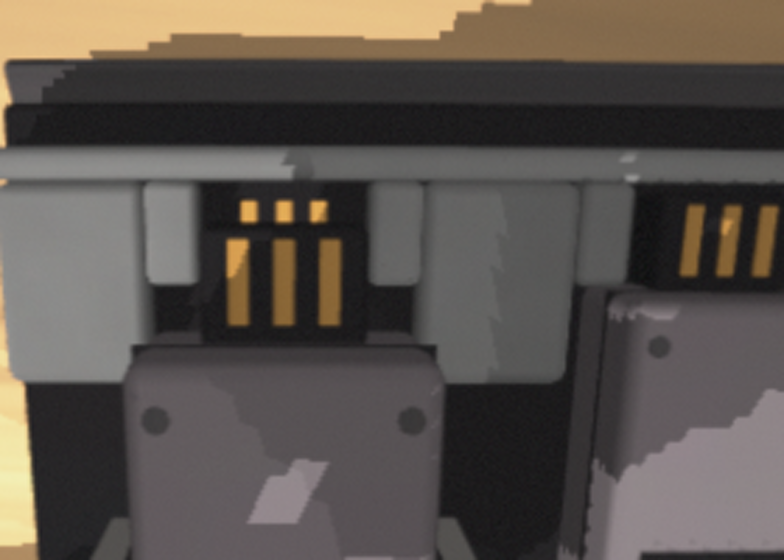

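```bash
python3 - <<'E'
from h import *
s=load('w13'); o=[180,60]
held=px([(155,420),(412,420)],2.8,o); ct=px([(284,202)],2.8,o); d=px([(659,347)],2.8,o)
p,Q=pose(); heldpack(s,held,.027)
n=Q.apply([0,0,1.]); X=onplane(s,held,n,p-.027*n); L=(X-BM)@D*1000; m=L.mean(0); print('held in bay', m[0]+35.7,m[1]+84,m[2]-15)
print('contact',(onplane(s,ct,N,MID)-MID)@D*1000,'docked scr',(onplane(s,d,N,MID+.03*N)-MID)@D*1000)
E
```

```text
screws tool mm [[ 33.2 -18.7 -27. ]
 [ 33.3  17.1 -27. ]] spacing 35.78 pack ctr x,y [-2.4 -0.8] yaw deg -0.02
held in bay 0.7908107961465021 0.36819164696197504 48.47543242386812
contact [[-5.89622304e+01 -8.35622129e+01 -5.05870325e-14]] docked scr [[-34.988692   -17.34871796  30.        ]]
```

The tab at (284,285) lies in line with the contacts at (284,210). Held centre is about +0.8 mm along and 0 across the bay. I'll lower it.

Request:
arm_command(targets=[[0,0,12,0,0,0],[0,0,22,0,0,0],[0,0,28,0,0,0],[0,0,30.5,0,0,0],[0,0,32,0,0,0],[0,0,33.5,0,0,0],[0,0,33.5,0,0,0],[0,0,33.5,0,0,0]])

```text
t: 19.73
eef_pos: [0.5845, 0.1215, 0.0643]
orientation: [-179.9, 31.9, -174.8]
force: [-24.1, -2.4, 27.0]
width: 0.0452
```

```bash
python3 - <<'E'
from h import *
s=snap('wrist','w14'); p,Q=pose(); st=manip.read_state(); print(st['t'],st['width'],np.round((p-BM)@D*1000+[0,84,0],2),Q.as_euler('xyz',degrees=True), 'Fdeck',D.T@st['force'])
E
```

```text
19.775 0.044879805803533006 [-3.45  1.21  4.31] [-179.94504634   31.92169785 -174.75331098] Fdeck [-5.46528063  0.48912103 35.80529259]
```

View pics/w14.png

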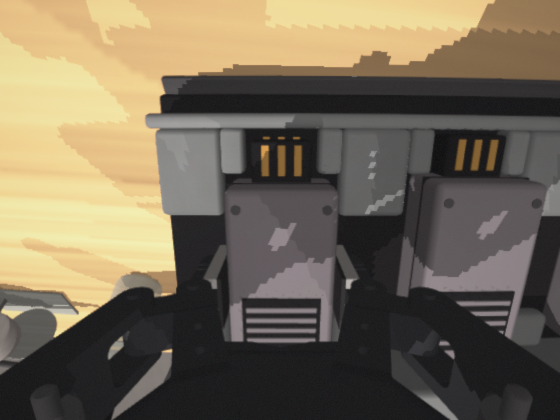

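```bash
python3 - <<'E'
from h import *
s=load('w14')
X=onplane(s,[(236,210),(327,210),(449,203.5),(536.5,203.5)],N,BM+.03*N); L=(X-BM)@D*1000; print(np.round(L,1)); print('ctr',L[:2].mean(0)+[35.7,84,0],'docked',L[2:].mean(0)+[35.7,0,0])
E
```

```text
[[ -35.9 -101.3   30. ]
 [ -36.   -65.4   30. ]
 [ -38.7  -17.    30. ]
 [ -38.8   19.    30. ]]
ctr [-0.25255287  0.65214831 30.        ] docked [-3.03561278  1.00082619 30.        ]
```

Request:
arm_command(targets=[[0,0,-1.5,0,0,0],[0,0,-2.5,0,0,0],[0,0,-2.5,0,0,0]])

```text
t: 20.15
eef_pos: [0.585, 0.1216, 0.0651]
orientation: [180.0, 31.9, -174.8]
force: [-0.1, -0.6, -2.6]
width: 0.0452
```

Request:
arm_command(targets=[[0,0,1,0,0,0],[0,0,1,0,0,0],[0,0,1,0,0,0]])

```text
t: 20.52
eef_pos: [0.5852, 0.1216, 0.0648]
orientation: [-180.0, 31.9, -174.8]
force: [-10.6, -0.9, 10.2]
width: 0.0452
```

Request:
arm_command(targets=[[0,0,0,0,0,0],[0,0,0,0,0,0],[0,0,0,0,0,0],[0,0,-5,0,0,0],[0,0,-20,0,0,0],[0,0,-50,0,0,0],[0,0,-90,0,0,0],[0,0,-130,0,0,0],[0,0,-130,0,0,0],[0,0,-130,0,0,0]], claw=-0.55)

```text
t: 21.78
eef_pos: [0.5169, 0.1153, 0.1743]
orientation: [180.0, 31.9, -174.8]
force: [-0.3, 1.2, 0.0]
width: 0.066
```

```bash
python3 - <<'E'
from h import *
s=snap('wrist','w15'); snap('top','t15'); st=manip.read_state(); print(st['force'],st['width'],st['t'])
b=s['image'][80:280,200:560,::-1]; cv2.imwrite('pics/w15d.png',cv2.resize(b,None,fx=2.2,fy=2.2,interpolation=cv2.INTER_CUBIC))
E
```

```text
[ 0.48665755 -0.3790961  -0.63384352] 0.06593502485175305 21.875
```

View pics/w15d.png

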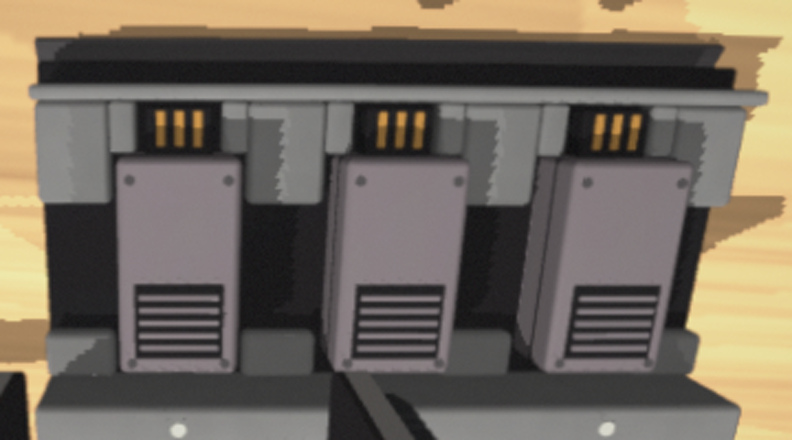

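View pics/t15.png

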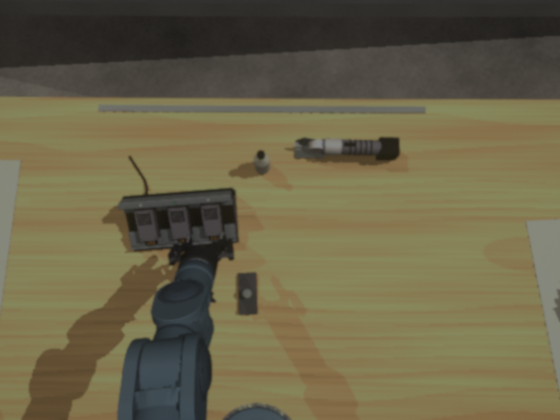

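All three packs lie in line with their tabs at the lower end, screw rows level at about 181. The weight (247,293), bottle (262,160) and shears (345,148) have not moved. I'll do a last numeric check and hand in.

```bash
python3 - <<'E'
from h import *
s=load('w15')
for n,c,y in (('right',[(129,180),(229,181),(225,364),(132,364)],84),('mid',[(360,181),(459,182),(439,364),(347,364)],0),('left',[(587,183),(682,184),(648,364),(560,364)],-84)):
    L=((onplane(s,px(c,2.2,[200,80]),N,BM+.03*N)-BM)@D*1000); print(n,np.round(L.mean(0)+[0,y,0],1),np.round(np.linalg.norm(L-np.roll(L,1,0),axis=1),1))
print(manip.read_state()['force'])
print(manip.finish_job())
E
```

```text
right [-3.4  0.4 30. ] [71.5 36.3 71.2 36.3]
mid [-3.3  0.4 30. ] [71.3 36.4 71.2 36.3]
left [-3.   0.6 30. ] [71.2 36.1 71.3 35.8]
[ 0.48665755 -0.3790961  -0.63384352]
the job is handed in; nothing more can be done
None
```

Both loose packs are on charge: pack B in the left bay and pack A in the right, each with its tab at the lower end. I lowered each one square to the slope and held it until the wrist force showed it on the bay floor, about 22 N for B and 36 N for A. I then eased off, let go and backed away. The job was handed in at about 22 s; it gives no verdict.

**Packs:** in the last wrist picture the block centres are −3.0 mm along and +0.6 mm across (left bay), and −3.4 mm along and +0.4 mm across (right bay). The docked pack reads −3.3 and +0.4 mm in the same picture. The screw spacings come out at 35.8–36.3 by 71.2–71.5 mm, against about 36 × 71 mm measured on the docked pack, so both packs lie flat at the right height.

**Other objects:** the weight, oil bottle and shears look unmoved by eye in the last top picture.

**Disagreements:** wrist-camera readings differed from each other by about 1–2 mm. I corrected for that by comparing each held pack with the docked pack and the bay contacts in the same picture. No check failed.

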